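# Take a span with the spring rule and lock it

### The arm

A 6-joint arm with a two-finger parallel gripper is mounted at the origin on a cart in front of the work surface, level with it; the furniture and walls round the work are solid. World frame = base frame: x ahead of the robot, y to its left, z up, the work surface at z = 0. Lengths are in mm, angles in rad, forces in N, time in s.
With the tool pointing down it reaches from about 275 to 1000 mm from the base axis. Payload 8.4 kg.
Tool frame: the origin (TCP) lies midway between the tips of the shut fingers; the grasp point (between the pads) lies 19 mm behind it; z points along the fingers, y is the line along which they close (so a half turn about z gives the same grasp; the last joint's range is limited). The gripper opens to 85 mm and grips with 20 to 120 N. Pads are 22 mm wide; open, the fingers measure 114 mm over their backs; the gripper's body (76 mm by 85 mm) begins 54 mm behind the grasp point. The pads swing forward as they close: fully open they stand 13 mm farther back than shut.
Start: joints at [-1.113, 0.353, 1.633, -0, 1.155, -0.002], TCP at [277.355, -560.091, 231.281] pointing down, gripper open.
Joint ranges: [-2.63, 2.63], [-0.92, 2.1], [0.06, 2.66], [-1.3, 4.44], [0, 2.69], [-3.02, 3.02]. Speed limits (rad/s): [2.22, 2.22, 2.79, 3.14, 3.14, 3.14].

### API

Orientations are given as [roll, pitch, yaw] about the fixed x, y, z axes, in that order (R = Rz(yaw) Ry(pitch) Rx(roll)).
In Python, from rig import r gives the robot as it stands.
- The arm moves only by the tool servo_tool, never from a script. Its argument "deltas" is a list of rows, each an object of numbers: "x", "y", "z": the shift along the world's x, y, z in mm; "rx", "ry", "rz": the turn, a rotation vector about the world's x, y, z in rad; "gripper": the gripper's target within -1 to 1 (fully open at 1, half-way at 0, shut at -1). A call has 1 to 10 rows; each row is the pose to reach, as a shift and turn from the pose commanded when the call began; what a row does not reach only later rows make up. A row lasts 1/10 s, in which the tool goes at most 50 mm and 8.59 degrees, less where a joint would pass 70% of its speed; a pose out of reach is approached as far as the arm can. A call with a gripper value outside its range is refused whole. The fingers move at their own pace and stop on an object; "newtons" is the grip in N (left out, the last holds). Time passes only in rows, so rows that repeat a pose let the fingers close. It gives the time, the measured TCP pose, the force, the opening and the grip force at its end, in the units of the state.
- r.sense(): the state, without advancing time (a new reading comes with each control period).
- r.grab_frame(name): name is "side" or "top" or "wrist"; returns the picture (420x560x3 uint8, blue, green, red); there is no depth.
- r.camera_params(name): a dict with "mtx" (3x3 intrinsics, pixels), "eye" and "orientation" of the camera in the world. Camera axes: x right, y down, z forward; pixel columns grow to the right and rows downward; lengths in mm; the calibration is good to about 2 mm. A picture is of the moment at which its call begins: read the wrist's pose just before it. camera_params takes no time and is no camera call; for the wrist camera it gives the pose at the moment of the call.
- r.sign_off(): hands the job in; it is judged then, once.
Trained networks look in the newest picture that a camera, given by its name, has taken for a name from the list of things; names that differ only in an ending like _2 or _b are one class to them, and where a whole thing is asked for, a point or a joint stands for the part that bears it (a point fixed in the world has none). Each returns a list of dicts, best first, with "conf" (0 to 1); they miss things now and then, are a little off and sometimes report something else, mostly with a low value. They report only what shows in the picture. A call takes as long as a camera call.
- r.recognise(name, camera): "box" ([left, top, width, height] in pixels, round what is visible of it).
The state is a dict: "clock": time; "qpos": joint angles; "qvel": joint speeds; "joint_efforts": joint torques, N m; "eef_pos": TCP position; "tcp_rot": TCP orientation; "contact_force": force on the tool from outside, world axes, zero at the start; "wrist_torque": the same for the moment, N m; "opening": opening from 0.0 (shut) to 1.0 (fully open); "grasp_force": force on a finger pad.
Only numpy, scipy, OpenCV 4.12 (cv2) and the standard library are available. Lean on these libraries where they do the work, as an engineer would, in place of code of your own. Each camera call takes 0.05 s, during which the arm holds its last target. There are 200 camera calls.

### The job

Take the orange spring rule out of the teal tray and measure the clear span of the aluminium fixture with it: set the lip of the blade over the outside of the steel end plate, back the case straight away against the blade's spring until the red button on its tail is pushed fully home against the steel screw tip in the blue stop block, so that the blade is locked at the span. Pull and press gently (never more than 25 N on the plate or the stop block). Then unhook the rule and lay it back in the tray, standing on its base and still locked at that length; leave everything else where it is.

Things in the scene. Friction and masses are not known exactly. Their poses are not given: they have to be found in the camera images.
- rule_mid (a point): Centre of the case of the spring rule, half-way up. The rule is a retractable measuring rule, about 0.28 kg: an orange case 34 wide (its x) x 120 long (its y) x 44 high (its z), black ribbed grip patches on both sides, standing on its flat base; grip it across the 34 mm. The yellow blade comes out of its +y end, the red lock button sticks out of its -y end.
- hook (a point): Inner face (looking back at the case) of the steel lip at the blade's end, 24 mm above the case's base, axes as the case. The blade is 24 wide, 2 thick, its underside 31 mm above the case's base. The lip is 24 wide, 3 thick (on the +y side of this point) and hangs to 17 mm above the case's base. With the blade drawn in, this point is 30 mm ahead of the case's +y end.
- blade (a joint): How far the blade is drawn out, m: 0 drawn in (30 mm still showing), at most 0.085. A spring draws it back in with 2.2 N at 0, rising to 2.8 N at 0.070. Once the lock button has been pushed home the blade is braked and stays where it is (the brake slips only if the blade is pulled or pushed with several newtons).
- lock (a joint): Travel of the lock button, m: 0 out (unlocked), 0.008 fully in (locked). It takes 4.5 to 6 N and stays where it is left. The brake bites from 0.003 on, so drawing the blade out gets harder too: backing away takes about 3 N before the button touches, 7 N at its first movement, 14 N at the full travel; then the button is against a solid stop and the force climbs steeply.
- lock_end (a point): Outer end of the red lock button (15 mm diameter), on its axis, 22 mm above the case's base; out, it sticks 10 mm out of the case's -y end, pushed in 2 mm.
- rule: The whole spring rule (case, blade and button); origin at the centre of the case's base, axes as for rule_mid.
- fixture: Aluminium base plate 64 x 290 x 8 mm screwed to the desk; origin at the centre of its underside. Its y axis runs from the blue stop block at one end to the steel end plate at the other.
- plate_edge (a point): Middle of the top edge of the end plate's outer face, the edge to hook on (outer: away from the stop block); axes as the fixture. The plate is 56 wide, 8 thick (on the -y side of this point), its top 29.5 mm above the base plate: with the case standing on the base plate the blade passes 1.5 mm above it. A low foot, 4 wide and 8 high, runs along its inner face.
- end_plate: The steel end plate itself; origin on the base plate, at the middle of the plate. Fixed.
- stop_face (a point): Point on the inner face of the blue stop block (56 wide, 18 thick, 40 high), 22 mm above the base plate, 230 mm from the end plate's outer face; axes as the fixture. Here a clamped steel anvil screw, 12 mm thick, stands out of the face towards the end plate by 3 to 13 mm: how far differs each time and is not given. Its tip meets the lock button.
- stop_block: The blue stop block with its anvil screw; origin at the middle of the block's foot. Fixed.
- tray: Teal plastic tray, fixed to the desk, 138 (x) x 325 (y) x 24 mm high, in which the rule lies at the start; its inner floor is 124 x 312 mm and 3 mm above the desk. Origin at the centre of its underside; the tray is nearly parallel to y.
- amber_bottle: Bystander: brown glass bottle with a white cap, 41 x 41 x 82 mm; origin at the centre of its underside.
- dye_red: Bystander: red dropper bottle, 24 x 24 x 69 mm; origin at the centre of its underside.
- dye_blue: Bystander: blue dropper bottle, 24 x 24 x 69 mm; origin at the centre of its underside.
- slide_mailer: Bystander: small blue slide box, 31 x 83 x 22 mm; origin at the centre of its underside.
- glass_rack: Bystander: steel rack with glass tubes, 36 x 171 x 76 mm; origin at the centre of its underside.
- calculator: Bystander: black desk calculator, 165 x 125 x 49 mm; origin at the centre of its underside.
- masking_tape: Bystander: roll of cream masking tape lying flat, 77 x 77 x 16 mm; origin at the centre of its underside.
- marker: Bystander: black marker pen, 16 x 130 x 16 mm; origin at the centre of its underside.

How it is judged:
By the outcome, as a careful person would: the job done as asked, in the order asked, and still so for the second after the job is handed in, with the robot touching nothing.
It also fails if it takes over 72 s, if anything falls off the work surface, if the arm or the gripper's body presses on something with over 40 N, if the wrist force passes 120 N, or if a joint passes its speed limit or range.

## Working session

There is one attempt and no reset: what is moved stays moved. The work goes in short steps, Python scripts to look and compute and a tool call to move; the robot and the scene stay as the last step left them, time stands still between calls to the robot, and variables do not carry over. Pictures are saved under pics/ and viewed, at most 10 in all, crops included, and the job is handed in when it is done.

Besides the shell and the picture viewer there is one more tool, called as name(argument=value, ...) on one line, values as JSON. servo_tool: Moves the arm, as the interface text tells. Its arguments: {"type":"object","properties":{"deltas":{"type":"array","items":{"type":"object","properties":{"x":{"type":"number"},"y":{"type":"number"},"z":{"type":"number"},"rx":{"type":"number"},"ry":{"type":"number"},"rz":{"type":"number"},"gripper":{"type":"number"}}}},"newtons":{"type":"number"}},"required":["deltas"]}

```bash
mkdir -p pics; ls; python3 - <<'E'
from rig import r
import cv2
s=r.sense(); print({k:s[k] for k in('clock','eef_pos','tcp_rot','opening','contact_force')})
for c in('top','side'):
    f=r.grab_frame(c); cv2.imwrite(f'pics/{c}0.png',f)
    p=r.camera_params(c); print(c,p)
    for n in('rule','fixture','end_plate','stop_block','tray','hook','lock_end'):
        try: print(n,[(d['box'],round(d['conf'],2)) for d in r.recognise(n,c)[:2]])
        except Exception as e: print(n,e)
E
```

```text
pics
{'clock': 0.0, 'eef_pos': array([ 277.16085518, -559.66456196,  230.55211002]), 'tcp_rot': array([-3.14021956e+00, -1.20746268e-05,  4.59819250e-01]), 'opening': 1.0002147376794364, 'contact_force': array([-1.48720393, -0.57598066,  0.17489892])}
top {'mtx': array([[504.216344  ,   0.        , 286.72477159],
       [  0.        , 504.216344  , 215.61134045],
       [  0.        ,   0.        ,   1.        ]]), 'eye': array([ 456.52868115,   30.76510905, 1335.68855956]), 'orientation': array([-3.02777101,  0.01031003, -1.56148557])}
rule [([261.2, 190.9, 60.6, 18.7], 0.61)]
fixture [([217.2, 262.3, 112.7, 32.0], 0.7)]
end_plate [([224.9, 262.4, 12.6, 23.9], 0.63)]
stop_block [([315.5, 270.2, 12.9, 20.0], 0.68), ([260.3, 187.1, 59.6, 18.1], 0.68)]
tray [([218.0, 168.4, 128.1, 58.9], 0.77)]
hook [([263.3, 193.8, 11.6, 6.5], 0.44)]
lock_end []
side {'mtx': array([[383.35001288,   0.        , 282.51892723],
       [  0.        , 383.35001288, 204.34270097],
       [  0.        ,   0.        ,   1.        ]]), 'eye': array([ 648.96608509, -786.30122099,  757.05029939]), 'orientation': array([-2.27213917,  0.01206508,  0.05066168])}
rule [([299.3, 194.5, 10.5, 44.4], 0.74), ([277.8, 175.7, 55.2, 78.5], 0.55)]
fixture [([209.7, 178.0, 42.1, 67.9], 0.6), ([347.0, 217.9, 35.2, 47.4], 0.21)]
end_plate [([230.4, 178.1, 21.7, 9.2], 0.6), ([246.5, 145.3, 15.1, 20.3], 0.36)]
stop_block [([209.5, 226.1, 22.6, 12.1], 0.84), ([334.7, 201.3, 27.7, 19.4], 0.7)]
tray []
hook [([293.1, 196.2, 13.6, 4.3], 0.47)]
lock_end [([347.6, 219.6, 32.8, 46.2], 0.59)]
```

```bash
python3 - <<'E'
import cv2
a=cv2.imread('pics/top0.png')[150:320,190:390]; cv2.imwrite('pics/t1.png',cv2.resize(a,(700,595),interpolation=cv2.INTER_CUBIC))
E
```

```text
(no output)
```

View pics/t1.png

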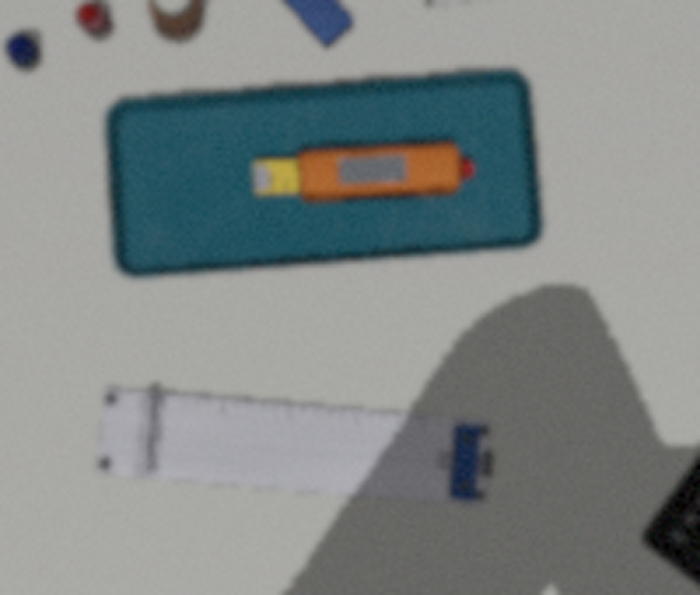

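View pics/top0.png

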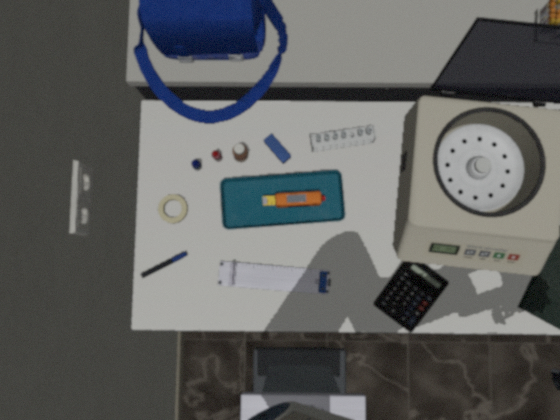

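The top view shows the rule in the tray with its blade towards image left (+y) at about px (276–321, 199), and the fixture below it with the plate at about (234, 272) and the blue block at about (323, 282).

```bash
cat > h.py <<'E'
import numpy as np, cv2
from scipy.spatial.transform import Rotation as R
def ray(p,uv,z):
    d=np.linalg.inv(p['mtx'])@[uv[0],uv[1],1]; d=R.from_euler('xyz',p['orientation']).as_matrix()@d
    e=np.array(p['eye']); return (e+d*(z-e[2])/d[2])[:2]
def proj(p,P):
    q=R.from_euler('xyz',p['orientation']).as_matrix().T@(np.array(P,float)-p['eye']); q=p['mtx']@q; return q[:2]/q[2]
E
python3 - <<'E'
from rig import r
from h import *
p=r.camera_params('top')
f=lambda x,y,z:ray(p,(x/3.5+190,y/3.5+150),z).round(1)
print('case',f(300,174,47),f(460,167,47))
print('fixt L corners',f(108,388,8),f(100,472,8),'plate top',f(156,388,37.5),f(150,470,37.5))
print('block top',f(455,425,48),f(450,498,48),f(485,428,48),f(480,500,48))
print('tray',f(108,105,24),f(522,72,24),f(540,240,24),f(122,272,24))
w=r.camera_params('wrist');s=r.sense();print(w,s['eef_pos'])
T=R.from_euler('xyz',s['tcp_rot']).as_matrix();C=R.from_euler('xyz',w['orientation']).as_matrix()
print(T.T@(w['eye']-s['eef_pos']),T.T@C)
E
```

```text
case [644.8  74.2] [650.9 -43.7]
fixt L corners [487.1 217.8] [424.6 222.3] plate top [486.8 178.4] [427.1 181.5]
block top [461.8 -40.3] [409.4 -36.8] [459.8 -62.1] [408.2 -58.4]
tray [699.7 220.7] [727.3 -91.7] [ 599.8 -104.8] [573.2 207.2]
{'mtx': array([[353.08057145,   0.        , 276.76455895],
       [  0.        , 353.08057145, 207.41312823],
       [  0.        ,   0.        ,   1.        ]]), 'eye': array([ 348.35460558, -525.10411423,  374.22060791]), 'orientation': array([ 2.82979576e+00,  2.73351341e-04, -1.11120512e+00])} [ 277.32460744 -560.11085926  231.31404366]
[  79.18379582    0.153474   -142.90878862] [[-1.61774207e-04 -9.51792522e-01 -3.06742511e-01]
 [ 9.99999934e-01 -5.44950441e-05 -3.58301236e-04]
 [ 3.24312491e-04 -3.06742549e-01  9.51792469e-01]]
```

servo_tool(deltas=[{"x": 5,"y": 45,"rz": 0.1},{"x": 10,"y": 90,"rz": 0.2},{"x": 15,"y": 135,"rz": 0.35},{"x": 20,"y": 180,"rz": 0.5},{"x": 30,"y": 230,"rz": 0.62},{"x": 40,"y": 280,"rz": 0.75},{"x": 50,"y": 330,"rz": 0.87},{"x": 60,"y": 380,"rz": 1.0},{"x": 80,"y": 430,"rz": 1.1},{"x": 110,"y": 470,"rz": 1.1}])

```text
invalid input
```

servo_tool(deltas=[{"x": 20,"y": 40},{"x": 50,"y": 80},{"x": 80,"y": 120},{"x": 110,"y": 160},{"x": 140,"y": 190},{"x": 158,"y": 190,"gripper": 0.3},{"x": 158,"y": 190,"gripper": 0.3},{"x": 158,"y": 190,"gripper": 0.3}])

```text
invalid input
```

```bash
python3 - <<'E'
from rig import r
from h import *
import pickle
s=r.sense(); print(s['clock'],s['eef_pos'],s['tcp_rot'],s['qvel'].max() if hasattr(s['qvel'],'max') else s['qvel'])
w=r.camera_params('wrist'); f=r.grab_frame('wrist'); cv2.imwrite('pics/w0.png',f); pickle.dump(w,open('w0.pkl','wb'))
for n in('rule','end_plate','stop_block','hook','lock_end','plate_edge'):
    print(n,[(d['box'],round(d['conf'],2)) for d in r.recognise(n,'wrist')[:2]])
cv2.imwrite('pics/w0b.png',cv2.resize(f,(800,600),interpolation=cv2.INTER_CUBIC))
E
```

```text
0.8 [ 277.32460744 -560.11085926  231.31404366] [3.14154170e+00 2.81869611e-05 4.59752992e-01] 0.0009053244168713477
rule []
end_plate []
stop_block []
hook []
lock_end []
plate_edge []
```

View pics/w0b.png

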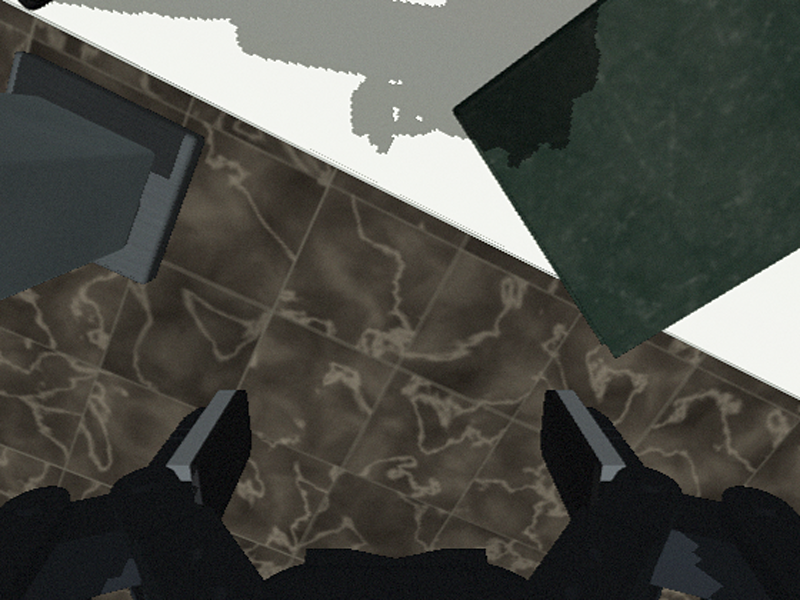

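The wrist view shows only the floor, the desk edge and a dark box off to −y; the move was refused before anything moved. Retrying with full rows.

servo_tool(deltas=[{"x": 5,"y": 45,"z": 0,"rx": 0,"ry": 0,"rz": 0.1,"gripper": 1},{"x": 10,"y": 90,"z": 0,"rx": 0,"ry": 0,"rz": 0.2,"gripper": 1},{"x": 15,"y": 135,"z": 0,"rx": 0,"ry": 0,"rz": 0.35,"gripper": 1},{"x": 20,"y": 180,"z": 0,"rx": 0,"ry": 0,"rz": 0.5,"gripper": 1},{"x": 30,"y": 230,"z": 0,"rx": 0,"ry": 0,"rz": 0.62,"gripper": 1},{"x": 40,"y": 280,"z": 0,"rx": 0,"ry": 0,"rz": 0.75,"gripper": 1},{"x": 50,"y": 330,"z": 0,"rx": 0,"ry": 0,"rz": 0.87,"gripper": 1},{"x": 60,"y": 380,"z": 0,"rx": 0,"ry": 0,"rz": 1.0,"gripper": 1},{"x": 80,"y": 430,"z": 0,"rx": 0,"ry": 0,"rz": 1.1,"gripper": 1},{"x": 110,"y": 470,"z": 0,"rx": 0,"ry": 0,"rz": 1.1,"gripper": 1}], newtons=60)

```text
clock: 2.15
eef_pos: [382.4, -94.1, 231.7]
tcp_rot: [3.141, 0.0, 1.563]
contact_force: [1.0, -1.4, -0.3]
opening: 0.997
grasp_force: 0.0
```

servo_tool(deltas=[{"x": 20,"y": 40,"z": 0,"rx": 0,"ry": 0,"rz": 0,"gripper": 0.3},{"x": 50,"y": 80,"z": 0,"rx": 0,"ry": 0,"rz": 0,"gripper": 0.3},{"x": 80,"y": 120,"z": 0,"rx": 0,"ry": 0,"rz": 0,"gripper": 0.3},{"x": 110,"y": 160,"z": 0,"rx": 0,"ry": 0,"rz": 0,"gripper": 0.3},{"x": 140,"y": 190,"z": 0,"rx": 0,"ry": 0,"rz": 0,"gripper": 0.3},{"x": 158,"y": 190,"z": 0,"rx": 0,"ry": 0,"rz": 0,"gripper": 0.3},{"x": 158,"y": 190,"z": 0,"rx": 0,"ry": 0,"rz": 0,"gripper": 0.3},{"x": 158,"y": 190,"z": 0,"rx": 0,"ry": 0,"rz": 0,"gripper": 0.3}])

```text
clock: 2.95
eef_pos: [540.5, 93.6, 230.9]
tcp_rot: [-3.14, 0.0, 1.56]
contact_force: [-0.4, 0.3, -0.2]
opening: 0.652
grasp_force: 0.0
```

```bash
python3 - <<'E'
from rig import r
from h import *
import pickle
s=r.sense(); print(s['clock'],s['eef_pos'],s['tcp_rot'])
w=r.camera_params('wrist'); f=r.grab_frame('wrist'); cv2.imwrite('pics/w1.png',f); pickle.dump(w,open('w1.pkl','wb'))
cv2.imwrite('pics/w1b.png',cv2.resize(f,(800,600),interpolation=cv2.INTER_CUBIC))
E
```

```text
2.95 [540.46273349  93.57150376 230.90068725] [-3.14040275e+00  2.75447433e-04  1.55975368e+00]
```

View pics/w1b.png

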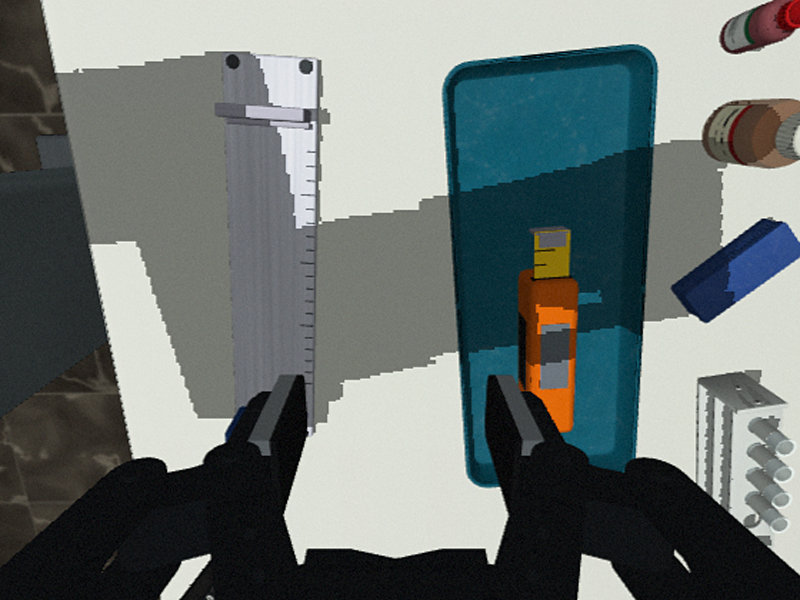

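The wrist view shows the fixture (plate at about px (262,112) of 800×600, the block hidden behind the left finger) and the rule at about (548,345). I'll zoom in on both.

```bash
python3 - <<'E'
import cv2,numpy as np
f=cv2.imread('pics/w1.png')
a=cv2.resize(f[30:110,145:245],(600,480),interpolation=cv2.INTER_CUBIC)[:, :480]
b=cv2.resize(f[150:310,345:415],(262,600),interpolation=cv2.INTER_CUBIC)
m=np.zeros((600,745,3),np.uint8); m[:480,:480]=a; m[:,483:]=b
cv2.imwrite('pics/m1.png',m)
E
```

```text
(no output)
```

View pics/m1.png

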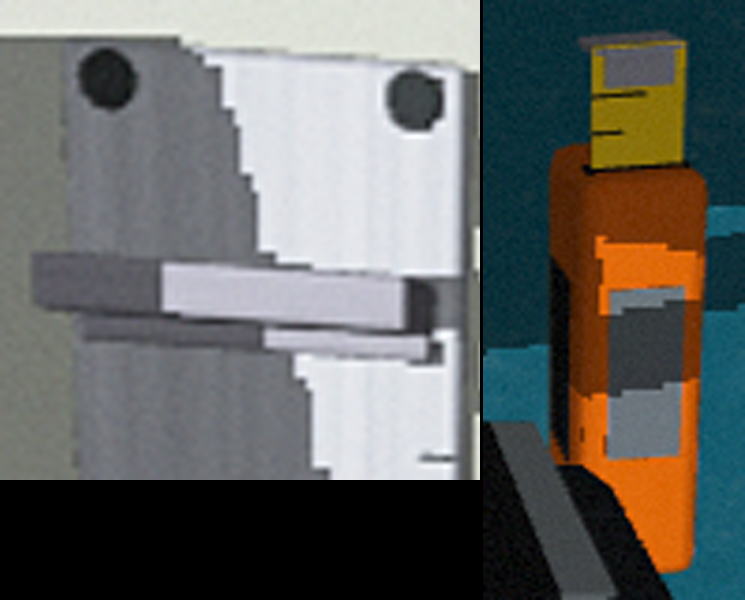

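The crop shows the plate's outer top edge from (33,253) to (408,279), and the case, blade and top patch edges clearly.

```bash
python3 - <<'E'
from h import *
import pickle
w=pickle.load(open('w1.pkl','rb'))
A=lambda x,y,z:ray(w,((x+.5)/6+145-.5,(y+.5)/6+30-.5),z)
B=lambda x,y,z:ray(w,((x-483+.5)/3.75+345-.5,(y+.5)/3.75+150-.5),z)
a,b=A(33,253,37.5),A(408,279,37.5)
print('plate outer',a,b,np.hypot(*(a-b)),'mid',(a+b)/2,'yaw',np.arctan2(b[1]-a[1],b[0]-a[0]))
c,d=A(32,308,37.5),A(404,332,37.5); print('inner',c,d)
print('base right',A(461,66,8),A(459,330,8), 'left',A(66,40,8),A(78,340,8))
# long ruled right edge of base from 800x600 picture
F=lambda x,y,z:ray(w,(x*.7,y*.7),z)
print('base right long',F(320,58,8),F(312,432,8),'left',F(222,60,8),F(234,395,8))
print('patch L',B(610,290,47),B(608,458,47),'R',B(684,288,47),B(681,455,47))
print('blade L',B(593,48,36),B(592,168,36),'R',B(686,42,36),B(685,164,36))
print('case right',B(706,200,45),B(692,560,45),'rear',B(685,572,45),'front',B(640,172,47))
print('lip outer',B(590,38,36),B(684,35,36))
print('tray',F(443,75,24),F(657,60,24),F(468,470,24),F(634,480,24))
E
```

```text
plate outer [428.88373941 192.14934826] [484.34132444 187.90097568] 55.620071979079285 mid [456.61253192 190.02516197] yaw -0.07645647157231505
inner [427.80143841 184.46835147] [483.24159021 180.45168834]
base right [489.72213943 220.62830636] [487.06833404 181.37891919] left [427.9183208  225.05814059] [424.69209432 180.53619801]
base right long [492.16271567 220.58599946] [469.26341695 -63.72065798] left [427.16899716 220.12219043] [407.92411809 -28.48266599]
patch L [640.79570985  45.65108785] [644.0572079   -3.85193015] R [660.25110144  46.01155768] [664.05040276  -3.13449282]
blade L [634.6116654  108.09712433] [636.69145211  76.01457408] R [658.37669585 109.39512831] [661.18895542  76.8516692 ]
case right [664.3811254  69.6302141] [671.0351176  -37.57620944] rear [669.41629749 -41.48487485] front [645.98767216  77.95187261]
lip outer [633.65254459 110.69829473] [657.69285672 111.21203869]
tray [572.30296105 207.68485605] [707.4594631 214.8776844] [598.05611853 -90.4523084 ] [ 735.17541682 -101.53288439]
```

servo_tool(deltas=[{"x": 40,"y": -25,"z": -10,"rx": 0,"ry": 0,"rz": 0.03,"gripper": 0.3},{"x": 80,"y": -50,"z": -30,"rx": 0,"ry": 0,"rz": 0.078,"gripper": 0.3},{"x": 111.5,"y": -75,"z": -60,"rx": 0,"ry": 0,"rz": 0.078,"gripper": 0.3},{"x": 111.5,"y": -75,"z": -95,"rx": 0,"ry": 0,"rz": 0.078,"gripper": 0.3},{"x": 111.5,"y": -75,"z": -125,"rx": 0,"ry": 0,"rz": 0.078,"gripper": 0.3},{"x": 111.5,"y": -75,"z": -140,"rx": 0,"ry": 0,"rz": 0.078,"gripper": 0.3},{"x": 111.5,"y": -75,"z": -145,"rx": 0,"ry": 0,"rz": 0.078,"gripper": 0.3},{"x": 111.5,"y": -75,"z": -145,"rx": 0,"ry": 0,"rz": 0.078,"gripper": 0.3}])

```text
clock: 3.8
eef_pos: [652.4, 18.7, 86.8]
tcp_rot: [3.142, 0.0, 1.638]
contact_force: [-0.8, 0.0, -0.5]
opening: 0.649
grasp_force: 0.0
```

```bash
python3 - <<'E'
from rig import r
from h import *
import pickle
s=r.sense(); print(s['clock'],s['eef_pos'],s['tcp_rot'],abs(s['qvel']).max())
w=r.camera_params('wrist'); f=r.grab_frame('wrist'); cv2.imwrite('pics/w2.png',f); pickle.dump(w,open('w2.pkl','wb'))
cv2.imwrite('pics/w2b.png',cv2.resize(f,(800,600),interpolation=cv2.INTER_CUBIC))
E
```

```text
3.8 [652.38114103  18.66735712  86.79040349] [3.14154244e+00 1.13425956e-06 1.63768236e+00] 0.020912703782954324
```

View pics/w2b.png

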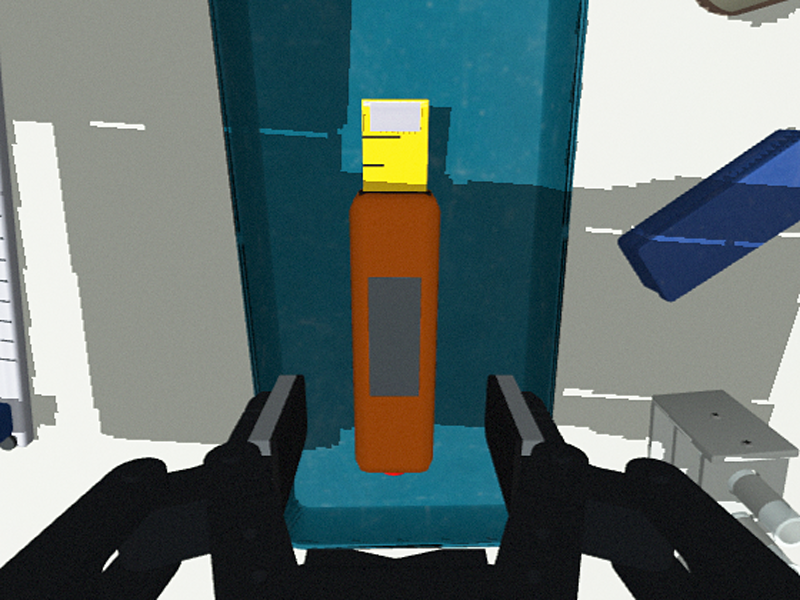

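The rule is centred and parallel between the open fingers (case px 352–440). I'll descend, grip and lift a little.

servo_tool(deltas=[{"x": 0,"y": 0,"z": -30,"rx": 0,"ry": 0,"rz": 0,"gripper": 0.3},{"x": 0,"y": 0,"z": -60,"rx": 0,"ry": 0,"rz": 0,"gripper": 0.3},{"x": 0,"y": 0,"z": -75,"rx": 0,"ry": 0,"rz": 0,"gripper": 0.3},{"x": 0,"y": 0,"z": -80,"rx": 0,"ry": 0,"rz": 0,"gripper": 0.3},{"x": 0,"y": 0,"z": -80,"rx": 0,"ry": 0,"rz": 0,"gripper": -1},{"x": 0,"y": 0,"z": -80,"rx": 0,"ry": 0,"rz": 0,"gripper": -1},{"x": 0,"y": 0,"z": -80,"rx": 0,"ry": 0,"rz": 0,"gripper": -1},{"x": 0,"y": 0,"z": -80,"rx": 0,"ry": 0,"rz": 0,"gripper": -1},{"x": 0,"y": 0,"z": -80,"rx": 0,"ry": 0,"rz": 0,"gripper": -1},{"x": 0,"y": 0,"z": -80,"rx": 0,"ry": 0,"rz": 0,"gripper": -1}], newtons=70)

```text
clock: 4.85
eef_pos: [653.6, 18.8, 7.7]
tcp_rot: [3.14, 0.0, 1.638]
contact_force: [-0.9, -0.6, 6.2]
opening: 0.389
grasp_force: 70.9
```

servo_tool(deltas=[{"x": 0,"y": 0,"z": 20,"rx": 0,"ry": 0,"rz": 0,"gripper": -1},{"x": 0,"y": 0,"z": 50,"rx": 0,"ry": 0,"rz": 0,"gripper": -1},{"x": -20,"y": 10,"z": 75,"rx": 0,"ry": 0,"rz": -0.03,"gripper": -1},{"x": -55,"y": 25,"z": 80,"rx": 0,"ry": 0,"rz": -0.06,"gripper": -1},{"x": -90,"y": 40,"z": 80,"rx": 0,"ry": 0,"rz": -0.1,"gripper": -1},{"x": -130,"y": 57,"z": 80,"rx": 0,"ry": 0,"rz": -0.145,"gripper": -1},{"x": -170,"y": 75,"z": 80,"rx": 0,"ry": 0,"rz": -0.145,"gripper": -1},{"x": -195,"y": 85,"z": 78,"rx": 0,"ry": 0,"rz": -0.145,"gripper": -1},{"x": -203,"y": 88.5,"z": 78,"rx": 0,"ry": 0,"rz": -0.145,"gripper": -1},{"x": -203,"y": 88.5,"z": 78,"rx": 0,"ry": 0,"rz": -0.145,"gripper": -1}])

```text
clock: 5.85
eef_pos: [449.0, 107.6, 84.6]
tcp_rot: [3.141, -0.0, 1.494]
contact_force: [0.7, -0.1, -3.0]
opening: 0.385
grasp_force: 70.5
```

servo_tool(deltas=[{"x": 0,"y": 0,"z": -15,"rx": 0,"ry": 0,"rz": 0,"gripper": -1},{"x": 0,"y": 0,"z": -30,"rx": 0,"ry": 0,"rz": 0,"gripper": -1},{"x": 0,"y": 0,"z": -40,"rx": 0,"ry": 0,"rz": 0,"gripper": -1},{"x": 0,"y": 0,"z": -40,"rx": 0,"ry": 0,"rz": 0,"gripper": -1},{"x": 0,"y": 0,"z": -40,"rx": 0,"ry": 0,"rz": 0,"gripper": -1}])

```text
clock: 6.35
eef_pos: [450.3, 107.1, 44.3]
tcp_rot: [3.142, 0.0, 1.492]
contact_force: [0.3, -0.2, -3.4]
opening: 0.387
grasp_force: 70.5
```

```bash
python3 - <<'E'
from rig import r
from h import *
import pickle
s=r.sense(); print(s['clock'],s['eef_pos'],s['tcp_rot'],s['contact_force'])
w=r.camera_params('wrist'); f=r.grab_frame('wrist'); cv2.imwrite('pics/w3.png',f); pickle.dump(w,open('w3.pkl','wb'))
cv2.imwrite('pics/w3b.png',cv2.resize(f,(800,600),interpolation=cv2.INTER_CUBIC))
E
```

```text
6.35 [450.29985508 107.07494776  44.32699228] [3.14152157e+00 2.80356025e-05 1.49239350e+00] [ 0.3235631  -0.17707708 -3.40609105]
```

View pics/w3b.png

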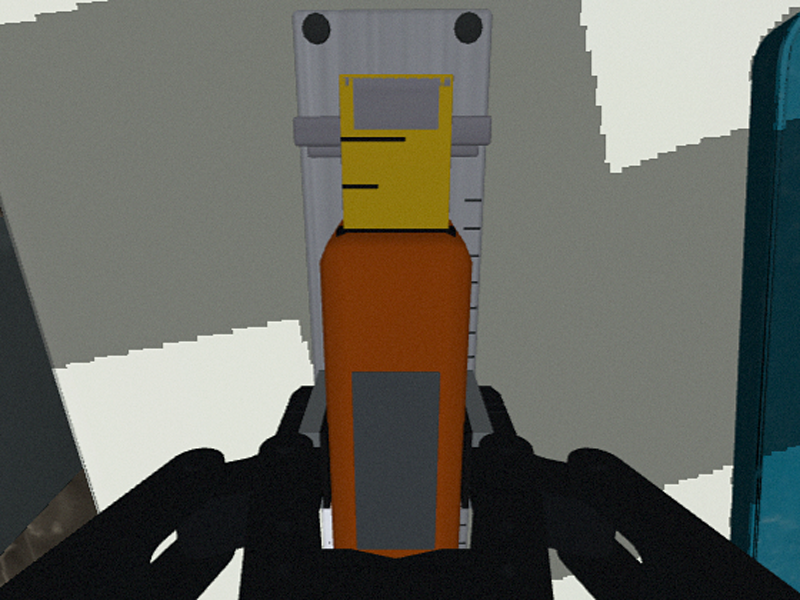

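The rule hangs above the fixture. The blade end is at row 74 (columns 341–453) and the plate's outer edge is at row 116 (columns 293–491).

```bash
python3 - <<'E'
from h import *
import pickle
w=pickle.load(open('w3.pkl','rb'))
F=lambda x,y,z:ray(w,(x*.7,y*.7),z).round(1)
print('lip outer',F(341,74,72.6),F(453,74,72.6),'blade base',F(342,229,72.6),F(450,229,72.6))
print('plate',F(293,116,37.5),F(491,116,37.5),'base top',F(292,9,8),F(491,11,8),'patch',F(352,372,83.6),F(440,372,83.6),F(356,548,83.6),F(436,548,83.6))
E
```

```text
lip outer [446.6 198.3] [470.  196.4] blade base [443.2 165.8] [467.9 163.9]
plate [428.8 192.5] [484.  188.1] base top [427.4 225.5] [490. 220.] patch [443.2 135. ] [463.1 133.5] [439.   85.2] [459.5  83.6]
```

servo_tool(deltas=[{"x": -1,"y": 3,"z": 0,"rx": 0,"ry": 0,"rz": 0,"gripper": -1},{"x": -1,"y": 3,"z": 0,"rx": 0,"ry": 0,"rz": 0,"gripper": -1},{"x": -1,"y": 3,"z": -8,"rx": 0,"ry": 0,"rz": 0,"gripper": -1},{"x": -1,"y": 3,"z": -16,"rx": 0,"ry": 0,"rz": 0,"gripper": -1},{"x": -1,"y": 3,"z": -23,"rx": 0,"ry": 0,"rz": 0,"gripper": -1},{"x": -1,"y": 3,"z": -28,"rx": 0,"ry": 0,"rz": 0,"gripper": -1},{"x": -1,"y": 3,"z": -30,"rx": 0,"ry": 0,"rz": 0,"gripper": -1},{"x": -1,"y": 3,"z": -30,"rx": 0,"ry": 0,"rz": 0,"gripper": -1},{"x": -1,"y": 3,"z": -30,"rx": 0,"ry": 0,"rz": 0,"gripper": -1}])

```text
clock: 7.3
eef_pos: [448.6, 110.3, 14.3]
tcp_rot: [-3.142, 0.0, 1.493]
contact_force: [-0.5, -0.3, -3.4]
opening: 0.391
grasp_force: 70.5
```

servo_tool(deltas=[{"x": 0,"y": 0,"z": -0.8,"rx": 0,"ry": 0,"rz": 0,"gripper": -1},{"x": 0,"y": 0,"z": -0.8,"rx": 0,"ry": 0,"rz": 0,"gripper": -1},{"x": -0.2,"y": -3,"z": -0.8,"rx": 0,"ry": 0,"rz": 0,"gripper": -1},{"x": -0.5,"y": -6,"z": -0.8,"rx": 0,"ry": 0,"rz": 0,"gripper": -1},{"x": -0.7,"y": -9,"z": -0.8,"rx": 0,"ry": 0,"rz": 0,"gripper": -1},{"x": -0.9,"y": -12,"z": -0.8,"rx": 0,"ry": 0,"rz": 0,"gripper": -1},{"x": -1.2,"y": -15,"z": -0.8,"rx": 0,"ry": 0,"rz": 0,"gripper": -1},{"x": -1.2,"y": -15,"z": -0.8,"rx": 0,"ry": 0,"rz": 0,"gripper": -1},{"x": -1.2,"y": -15,"z": -0.8,"rx": 0,"ry": 0,"rz": 0,"gripper": -1}])

```text
clock: 8.2
eef_pos: [447.4, 95.2, 13.5]
tcp_rot: [3.142, -0.0, 1.493]
contact_force: [-0.6, 2.1, -2.2]
opening: 0.392
grasp_force: 70.4
```

```bash
python3 - <<'E'
from rig import r
from h import *
import pickle
s=r.sense(); print(s['clock'],s['eef_pos'],s['tcp_rot'],s['contact_force'])
w=r.camera_params('wrist'); f=r.grab_frame('wrist'); cv2.imwrite('pics/w4.png',f)
cv2.imwrite('pics/w4b.png',cv2.resize(f[0:210,140:420],(800,600),interpolation=cv2.INTER_CUBIC))
E
```

```text
8.2 [447.41608912  95.19615312  13.52041871] [ 3.14151890e+00 -6.68684594e-05  1.49251886e+00] [-0.63276444  2.10324418 -2.16593228]
```

View pics/w4b.png

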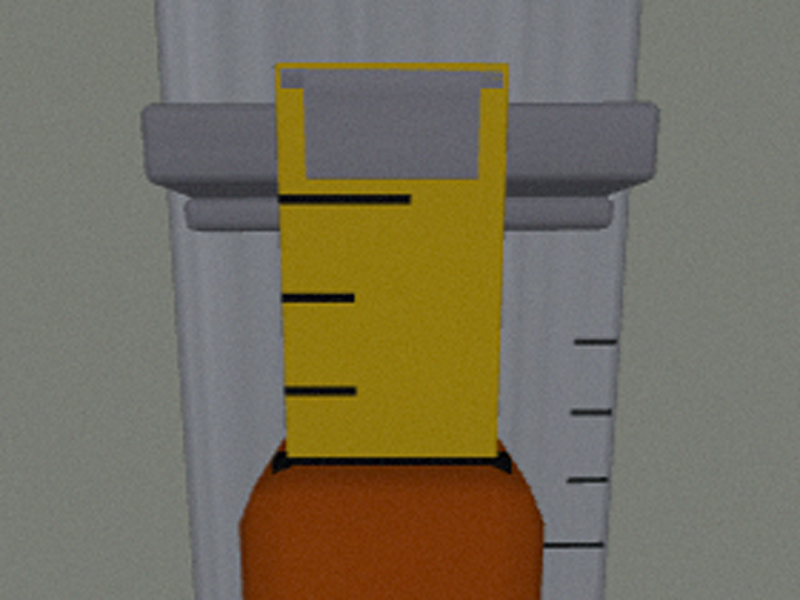

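The lip is hooked on the plate, the blade is centred and drawn out (three marks now show), and the pull is 2.1 N. Now I'll back away.

servo_tool(deltas=[{"x": -0.4,"y": -5,"z": 0,"rx": 0,"ry": 0,"rz": 0,"gripper": -1},{"x": -0.8,"y": -10,"z": 0,"rx": 0,"ry": 0,"rz": 0,"gripper": -1},{"x": -1.2,"y": -15,"z": 0,"rx": 0,"ry": 0,"rz": 0,"gripper": -1},{"x": -1.6,"y": -20,"z": 0,"rx": 0,"ry": 0,"rz": 0,"gripper": -1},{"x": -2.0,"y": -25,"z": 0,"rx": 0,"ry": 0,"rz": 0,"gripper": -1},{"x": -2.3,"y": -30,"z": 0,"rx": 0,"ry": 0,"rz": 0,"gripper": -1},{"x": -2.7,"y": -35,"z": 0,"rx": 0,"ry": 0,"rz": 0,"gripper": -1},{"x": -3.1,"y": -40,"z": 0,"rx": 0,"ry": 0,"rz": 0,"gripper": -1},{"x": -3.4,"y": -43,"z": 0,"rx": 0,"ry": 0,"rz": 0,"gripper": -1},{"x": -3.5,"y": -45,"z": 0,"rx": 0,"ry": 0,"rz": 0,"gripper": -1}])

```text
clock: 9.25
eef_pos: [443.8, 49.9, 13.5]
tcp_rot: [-3.142, 0.0, 1.493]
contact_force: [0.0, 2.8, -2.2]
opening: 0.39
grasp_force: 70.5
```

servo_tool(deltas=[{"x": 0,"y": -0.5,"z": 0,"rx": 0,"ry": 0,"rz": 0,"gripper": -1},{"x": -0.1,"y": -1,"z": 0,"rx": 0,"ry": 0,"rz": 0,"gripper": -1},{"x": -0.1,"y": -1.5,"z": 0,"rx": 0,"ry": 0,"rz": 0,"gripper": -1},{"x": -0.2,"y": -2,"z": 0,"rx": 0,"ry": 0,"rz": 0,"gripper": -1},{"x": -0.2,"y": -2.5,"z": 0,"rx": 0,"ry": 0,"rz": 0,"gripper": -1},{"x": -0.2,"y": -3,"z": 0,"rx": 0,"ry": 0,"rz": 0,"gripper": -1},{"x": -0.2,"y": -3,"z": 0,"rx": 0,"ry": 0,"rz": 0,"gripper": -1}])

```text
clock: 9.95
eef_pos: [443.7, 47.2, 13.5]
tcp_rot: [-3.142, 0.0, 1.493]
contact_force: [0.6, 2.9, -2.2]
opening: 0.393
grasp_force: 70.5
```

servo_tool(deltas=[{"x": 0,"y": -0.5,"z": 0,"rx": 0,"ry": 0,"rz": 0,"gripper": -1},{"x": -0.1,"y": -1,"z": 0,"rx": 0,"ry": 0,"rz": 0,"gripper": -1},{"x": -0.1,"y": -1.5,"z": 0,"rx": 0,"ry": 0,"rz": 0,"gripper": -1},{"x": -0.2,"y": -2,"z": 0,"rx": 0,"ry": 0,"rz": 0,"gripper": -1},{"x": -0.2,"y": -2.5,"z": 0,"rx": 0,"ry": 0,"rz": 0,"gripper": -1},{"x": -0.2,"y": -3,"z": 0,"rx": 0,"ry": 0,"rz": 0,"gripper": -1},{"x": -0.2,"y": -3,"z": 0,"rx": 0,"ry": 0,"rz": 0,"gripper": -1}])

```text
clock: 10.65
eef_pos: [443.4, 44.2, 13.5]
tcp_rot: [-3.141, 0.0, 1.493]
contact_force: [-0.9, 2.7, -2.5]
opening: 0.389
grasp_force: 70.5
```

servo_tool(deltas=[{"x": 0,"y": -0.5,"z": 0,"rx": 0,"ry": 0,"rz": 0,"gripper": -1},{"x": -0.1,"y": -1,"z": 0,"rx": 0,"ry": 0,"rz": 0,"gripper": -1},{"x": -0.1,"y": -1.5,"z": 0,"rx": 0,"ry": 0,"rz": 0,"gripper": -1},{"x": -0.2,"y": -2,"z": 0,"rx": 0,"ry": 0,"rz": 0,"gripper": -1},{"x": -0.2,"y": -2.5,"z": 0,"rx": 0,"ry": 0,"rz": 0,"gripper": -1},{"x": -0.2,"y": -3,"z": 0,"rx": 0,"ry": 0,"rz": 0,"gripper": -1},{"x": -0.2,"y": -3,"z": 0,"rx": 0,"ry": 0,"rz": 0,"gripper": -1}])

```text
clock: 11.35
eef_pos: [443.2, 41.6, 13.5]
tcp_rot: [-3.141, -0.0, 1.493]
contact_force: [-0.2, 6.1, -3.5]
opening: 0.391
grasp_force: 70.4
```

servo_tool(deltas=[{"x": 0,"y": -0.5,"z": 0,"rx": 0,"ry": 0,"rz": 0,"gripper": -1},{"x": -0.1,"y": -1,"z": 0,"rx": 0,"ry": 0,"rz": 0,"gripper": -1},{"x": -0.1,"y": -1.5,"z": 0,"rx": 0,"ry": 0,"rz": 0,"gripper": -1},{"x": -0.2,"y": -2,"z": 0,"rx": 0,"ry": 0,"rz": 0,"gripper": -1},{"x": -0.2,"y": -2.5,"z": 0,"rx": 0,"ry": 0,"rz": 0,"gripper": -1},{"x": -0.2,"y": -3,"z": 0,"rx": 0,"ry": 0,"rz": 0,"gripper": -1},{"x": -0.3,"y": -3.5,"z": 0,"rx": 0,"ry": 0,"rz": 0,"gripper": -1},{"x": -0.3,"y": -4,"z": 0,"rx": 0,"ry": 0,"rz": 0,"gripper": -1},{"x": -0.3,"y": -4,"z": 0,"rx": 0,"ry": 0,"rz": 0,"gripper": -1}])

```text
clock: 12.25
eef_pos: [443.0, 38.0, 13.4]
tcp_rot: [3.142, -0.001, 1.492]
contact_force: [0.1, 11.1, -3.6]
opening: 0.389
grasp_force: 70.4
```

servo_tool(deltas=[{"x": 0,"y": -0.3,"z": 0,"rx": 0,"ry": 0,"rz": 0,"gripper": -1},{"x": 0,"y": -0.6,"z": 0,"rx": 0,"ry": 0,"rz": 0,"gripper": -1},{"x": -0.1,"y": -0.9,"z": 0,"rx": 0,"ry": 0,"rz": 0,"gripper": -1},{"x": -0.1,"y": -1.2,"z": 0,"rx": 0,"ry": 0,"rz": 0,"gripper": -1},{"x": -0.1,"y": -1.5,"z": 0,"rx": 0,"ry": 0,"rz": 0,"gripper": -1},{"x": -0.1,"y": -1.5,"z": 0,"rx": 0,"ry": 0,"rz": 0,"gripper": -1}])

```text
clock: 12.85
eef_pos: [442.9, 36.7, 13.4]
tcp_rot: [-3.142, -0.001, 1.492]
contact_force: [-0.4, 13.0, -3.3]
opening: 0.391
grasp_force: 70.4
```

servo_tool(deltas=[{"x": 0,"y": -0.3,"z": 0,"rx": 0,"ry": 0,"rz": 0,"gripper": -1},{"x": 0,"y": -0.6,"z": 0,"rx": 0,"ry": 0,"rz": 0,"gripper": -1},{"x": -0.1,"y": -0.9,"z": 0,"rx": 0,"ry": 0,"rz": 0,"gripper": -1},{"x": -0.1,"y": -1.0,"z": 0,"rx": 0,"ry": 0,"rz": 0,"gripper": -1},{"x": -0.1,"y": -1.0,"z": 0,"rx": 0,"ry": 0,"rz": 0,"gripper": -1}])

```text
clock: 13.35
eef_pos: [442.8, 35.8, 13.4]
tcp_rot: [-3.142, -0.001, 1.492]
contact_force: [-0.5, 15.9, -4.9]
opening: 0.392
grasp_force: 70.3
```

servo_tool(deltas=[{"x": 0,"y": -0.3,"z": 0,"rx": 0,"ry": 0,"rz": 0,"gripper": -1},{"x": 0,"y": -0.6,"z": 0,"rx": 0,"ry": 0,"rz": 0,"gripper": -1},{"x": -0.1,"y": -0.8,"z": 0,"rx": 0,"ry": 0,"rz": 0,"gripper": -1},{"x": -0.1,"y": -0.8,"z": 0,"rx": 0,"ry": 0,"rz": 0,"gripper": -1}])

```text
clock: 13.75
eef_pos: [442.8, 35.7, 13.4]
tcp_rot: [3.141, -0.002, 1.492]
contact_force: [-0.7, 23.2, -5.0]
opening: 0.389
grasp_force: 70.2
```

The button is home: the force climbs steeply at 23 N while the tool no longer moves. Next I'll ease forward to unhook, then lift.

servo_tool(deltas=[{"x": 0,"y": 1,"z": 0,"rx": 0,"ry": 0,"rz": 0,"gripper": -1},{"x": 0.2,"y": 2,"z": 0,"rx": 0,"ry": 0,"rz": 0,"gripper": -1},{"x": 0.3,"y": 4,"z": 0,"rx": 0,"ry": 0,"rz": 0,"gripper": -1},{"x": 0.5,"y": 6,"z": 0,"rx": 0,"ry": 0,"rz": 0,"gripper": -1},{"x": 0.6,"y": 8,"z": 0,"rx": 0,"ry": 0,"rz": 0,"gripper": -1},{"x": 0.6,"y": 8,"z": 0,"rx": 0,"ry": 0,"rz": 0,"gripper": -1},{"x": 0.6,"y": 8,"z": 3,"rx": 0,"ry": 0,"rz": 0,"gripper": -1},{"x": 0.6,"y": 8,"z": 6,"rx": 0,"ry": 0,"rz": 0,"gripper": -1},{"x": 0.6,"y": 8,"z": 6,"rx": 0,"ry": 0,"rz": 0,"gripper": -1}])

```text
clock: 14.65
eef_pos: [443.6, 41.9, 20.0]
tcp_rot: [3.141, -0.0, 1.493]
contact_force: [0.5, 0.0, -3.0]
opening: 0.39
grasp_force: 70.4
```

servo_tool(deltas=[{"x": 0,"y": 0,"z": 6,"rx": 0,"ry": 0,"rz": 0,"gripper": -1},{"x": 0,"y": 0,"z": 14,"rx": 0,"ry": 0,"rz": 0,"gripper": -1},{"x": 0,"y": 0,"z": 30,"rx": 0,"ry": 0,"rz": 0,"gripper": -1},{"x": 0,"y": 0,"z": 50,"rx": 0,"ry": 0,"rz": 0,"gripper": -1},{"x": 0,"y": 0,"z": 70,"rx": 0,"ry": 0,"rz": 0,"gripper": -1},{"x": 0,"y": 0,"z": 78,"rx": 0,"ry": 0,"rz": 0,"gripper": -1},{"x": 0,"y": 0,"z": 78,"rx": 0,"ry": 0,"rz": 0,"gripper": -1}])

```text
clock: 15.35
eef_pos: [444.1, 42.0, 98.7]
tcp_rot: [3.139, -0.0, 1.493]
contact_force: [0.3, 0.7, -3.0]
opening: 0.392
grasp_force: 70.5
```

```bash
python3 - <<'E'
from rig import r
from h import *
import pickle
s=r.sense(); print(s['clock'],s['eef_pos'],s['tcp_rot'],s['contact_force'])
w=r.camera_params('wrist'); f=r.grab_frame('wrist'); cv2.imwrite('pics/w5.png',f); pickle.dump(w,open('w5.pkl','wb'))
cv2.imwrite('pics/w5b.png',cv2.resize(f,(800,600),interpolation=cv2.INTER_CUBIC))
E
```

```text
15.35 [444.13081548  42.00287367  98.6914426 ] [ 3.13891931e+00 -4.32188086e-04  1.49283031e+00] [ 0.27512135  0.69264089 -2.95542061]
```

View pics/w5b.png

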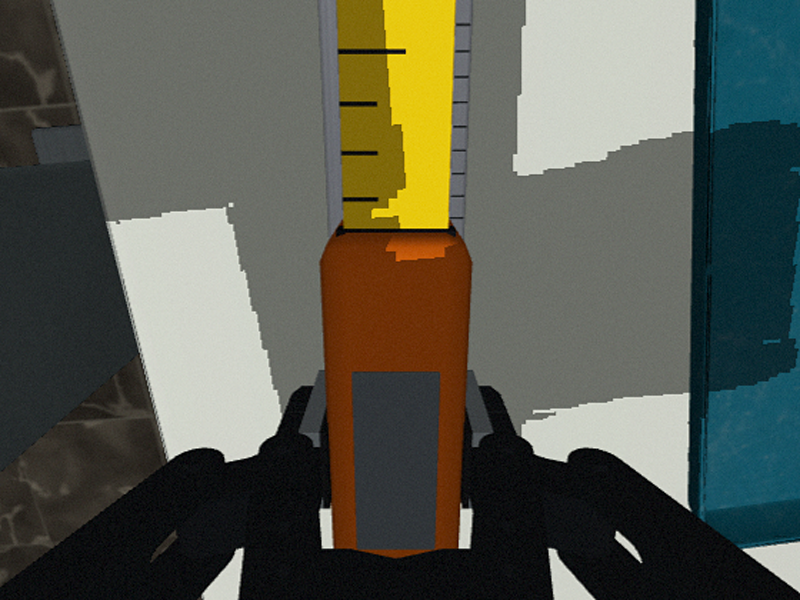

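The rule is lifted with the blade still fully drawn, running out of the frame top, and there was no slip in the grip. Next is the carry back to the tray.

servo_tool(deltas=[{"x": 25,"y": -4,"z": 0,"rx": 0,"ry": 0,"rz": 0.03,"gripper": -1},{"x": 60,"y": -9,"z": 0,"rx": 0,"ry": 0,"rz": 0.06,"gripper": -1},{"x": 95,"y": -14,"z": 0,"rx": 0,"ry": 0,"rz": 0.09,"gripper": -1},{"x": 130,"y": -20,"z": 0,"rx": 0,"ry": 0,"rz": 0.12,"gripper": -1},{"x": 165,"y": -25,"z": 0,"rx": 0,"ry": 0,"rz": 0.15,"gripper": -1},{"x": 195,"y": -30,"z": 0,"rx": 0,"ry": 0,"rz": 0.165,"gripper": -1},{"x": 211.5,"y": -32,"z": 0,"rx": 0,"ry": 0,"rz": 0.165,"gripper": -1},{"x": 211.5,"y": -32,"z": -25,"rx": 0,"ry": 0,"rz": 0.165,"gripper": -1},{"x": 211.5,"y": -32,"z": -45,"rx": 0,"ry": 0,"rz": 0.165,"gripper": -1},{"x": 211.5,"y": -32,"z": -45,"rx": 0,"ry": 0,"rz": 0.165,"gripper": -1}])

```text
clock: 16.4
eef_pos: [651.5, 9.9, 47.9]
tcp_rot: [-3.134, -0.001, 1.658]
contact_force: [-0.9, -0.9, -3.0]
opening: 0.39
grasp_force: 70.5
```

servo_tool(deltas=[{"x": 0,"y": 0,"z": -15,"rx": 0,"ry": 0,"rz": 0,"gripper": -1},{"x": 0,"y": 0,"z": -30,"rx": 0,"ry": 0,"rz": 0,"gripper": -1},{"x": 0,"y": 0,"z": -38,"rx": 0,"ry": 0,"rz": 0,"gripper": -1},{"x": 0,"y": 0,"z": -42,"rx": 0,"ry": 0,"rz": 0,"gripper": -1},{"x": 0,"y": 0,"z": -43.5,"rx": 0,"ry": 0,"rz": 0,"gripper": -1},{"x": 0,"y": 0,"z": -43.5,"rx": 0,"ry": 0,"rz": 0,"gripper": -1}])

```text
clock: 17.0
eef_pos: [655.0, 10.0, 9.2]
tcp_rot: [3.141, 0.0, 1.658]
contact_force: [0.8, 0.6, -3.6]
opening: 0.39
grasp_force: 70.6
```

servo_tool(deltas=[{"x": 0,"y": 0,"z": -0.5,"rx": 0,"ry": 0,"rz": 0,"gripper": -1},{"x": 0,"y": 0,"z": -1,"rx": 0,"ry": 0,"rz": 0,"gripper": -1},{"x": 0,"y": 0,"z": -1,"rx": 0,"ry": 0,"rz": 0,"gripper": -1}])

```text
clock: 17.3
eef_pos: [654.9, 10.0, 8.3]
tcp_rot: [3.141, 0.0, 1.658]
contact_force: [-0.1, -0.2, -3.6]
opening: 0.389
grasp_force: 70.6
```

servo_tool(deltas=[{"x": 0,"y": 0,"z": -0.4,"rx": 0,"ry": 0,"rz": 0,"gripper": -1},{"x": 0,"y": 0,"z": -0.8,"rx": 0,"ry": 0,"rz": 0,"gripper": -1},{"x": 0,"y": 0,"z": -0.8,"rx": 0,"ry": 0,"rz": 0,"gripper": -1}])

```text
clock: 17.6
eef_pos: [654.9, 9.9, 7.7]
tcp_rot: [3.141, 0.0, 1.658]
contact_force: [-2.7, -1.2, 4.1]
opening: 0.389
grasp_force: 71.4
```

Touched down. Releasing gently to a partial opening, then retreating.

servo_tool(deltas=[{"x": 0,"y": 0,"z": 0,"rx": 0,"ry": 0,"rz": 0,"gripper": 0.0},{"x": 0,"y": 0,"z": 0,"rx": 0,"ry": 0,"rz": 0,"gripper": 0.25},{"x": 0,"y": 0,"z": 0,"rx": 0,"ry": 0,"rz": 0,"gripper": 0.25},{"x": 0,"y": 0,"z": 0,"rx": 0,"ry": 0,"rz": 0,"gripper": 0.25},{"x": 0,"y": 0,"z": 10,"rx": 0,"ry": 0,"rz": 0,"gripper": 0.25},{"x": 0,"y": 0,"z": 30,"rx": 0,"ry": 0,"rz": 0,"gripper": 0.25},{"x": 0,"y": 0,"z": 60,"rx": 0,"ry": 0,"rz": 0,"gripper": 0.25},{"x": 0,"y": 0,"z": 100,"rx": 0,"ry": 0,"rz": 0,"gripper": 0.25},{"x": 0,"y": 0,"z": 150,"rx": 0,"ry": 0,"rz": 0,"gripper": 0.25},{"x": 0,"y": 0,"z": 200,"rx": 0,"ry": 0,"rz": 0,"gripper": 0.25}])

```text
clock: 18.6
eef_pos: [654.3, 10.0, 209.5]
tcp_rot: [-3.141, 0.0, 1.658]
contact_force: [0.8, -0.3, 0.5]
opening: 0.63
grasp_force: 0.0
```

servo_tool(deltas=[{"x": 0,"y": 20,"z": 30,"rx": 0,"ry": 0,"rz": 0,"gripper": 0.25},{"x": 0,"y": 40,"z": 30,"rx": 0,"ry": 0,"rz": 0,"gripper": 0.25},{"x": 0,"y": 40,"z": 30,"rx": 0,"ry": 0,"rz": 0,"gripper": 0.25}])

```text
clock: 18.9
eef_pos: [655.3, 51.8, 239.5]
tcp_rot: [3.138, -0.001, 1.659]
contact_force: [0.5, -0.1, -0.4]
opening: 0.627
grasp_force: 0.0
```

```bash
python3 - <<'E'
from rig import r
from h import *
import pickle
s=r.sense(); print(s['clock'],s['eef_pos'],s['tcp_rot'],s['contact_force'])
w=r.camera_params('wrist'); f=r.grab_frame('wrist'); cv2.imwrite('pics/w6.png',f); pickle.dump(w,open('w6.pkl','wb'))
cv2.imwrite('pics/w6b.png',cv2.resize(f,(800,600),interpolation=cv2.INTER_CUBIC))
E
```

```text
18.9 [655.28013273  51.8484808  239.52890063] [ 3.13833195e+00 -6.93918114e-04  1.65923653e+00] [ 0.50641936 -0.08564728 -0.37258932]
```

View pics/w6b.png

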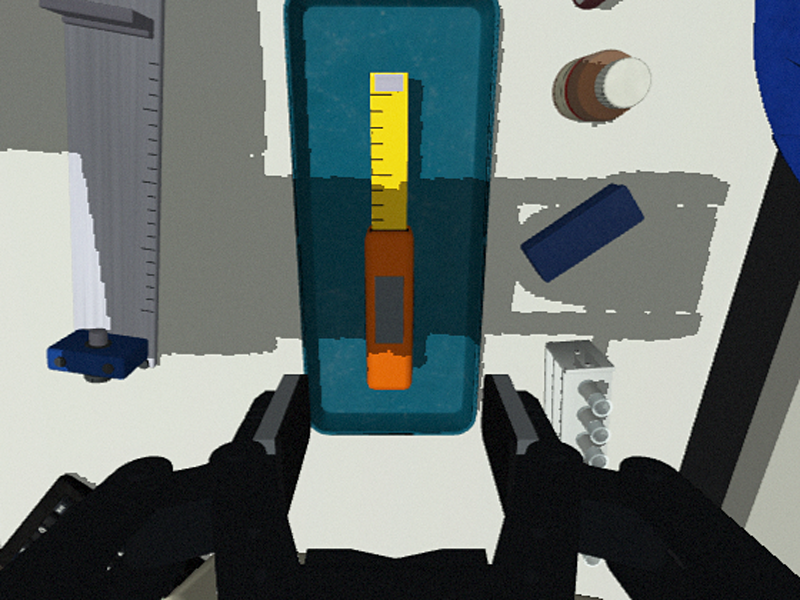

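The rule stands in the tray, upright, with its blade out (rows 72–230). A quick check of the drawn length before handing in.

```bash
python3 - <<'E'
from rig import r
from h import *
import pickle
w=pickle.load(open('w6.pkl','rb'))
F=lambda x,y,z:ray(w,(x*.7,y*.7),z)
a,b=F(388,72,36),F(388,230,36); print('blade',np.hypot(*(a-b))-33, a,b)
a,b=F(98,328,30),F(150,23,37.5); print('screw tip',a,'plate',F(96,10,37.5),b)
E
python3 -c "
from rig import r
print(r.sign_off())"
```

```text
blade 67.52453007870037 [641.55180269 167.14043145] [649.96582264  66.96865191]
screw tip [440.14776646 -26.72920819] plate [462.19252332 185.76786541] [494.37382658 181.54607683]
the job is handed in; nothing more can be done
None
```

I measured the span with the spring rule and laid it back in the tray, standing on its base with the blade still out (about 67.5 mm by camera). The button was pressed fully home, with a highest total pull reading of 23 N. The job is handed in; I haven't seen its result.

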